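# Close the sweets canister over its nested tin

## Robot

A 6-joint arm with a two-finger parallel gripper is mounted at the origin on the work surface. World frame = base frame: x ahead of the robot, y to its left, z up, the work surface at z = 0. Lengths are in m, angles in rad, forces in N, time in s.
With the tool pointing down it reaches from about 0.35 to 0.775 m from the base axis. Payload 7.3 kg.
Tool frame: the origin (TCP) lies midway between the tips of the shut fingers; the grasp point (between the pads) lies 19 mm behind it (r.grip_depth is the distance from the TCP to the grasp point, in m); z points along the fingers, y is the line along which they close (so a half turn about z gives the same grasp; the last joint's range is limited). The gripper opens to 92 mm and grips with 3 to 60 N. Pads are 19 mm wide; open, the fingers measure 130 mm over their backs; the gripper's body (75 mm by 190 mm) begins 47 mm behind the grasp point.
Start: joints at [0.983, 0.342, 1.524, -0, 1.275, -0.146], TCP at [0.224, 0.475, 0.227] pointing down, gripper open.
Joint ranges: [-2.53, 2.53], [-0.77, 2.02], [0.04, 2.7], [-1, 4.14], [0.28, 2.66], [-3.11, 3.11]. Speed limits (rad/s): [2.57, 2.57, 3.14, 3.14, 3.14, 3.14].

## Interface

Orientations are given as a unit quaternion [w, x, y, z].
In Python, from workcell import r, grab_frame, get_calibration, workorder gives the robot as it stands. The module is installed in compiled form; this text tells all that it offers.
- The arm moves only by the shell command python3 -m handwheel 'ROWS' [FORCE]. ROWS is JSON, a list of rows, each a list of 3 entries, a list of its own where there are three numbers: the shift along the tool's x, y, z in mm, then the turn, a rotation vector about the tool's x, y, z in rad, then the closure in counts, from 0 (fully open) to 255 (shut). A call has 1 to 12 rows; each row shifts and turns the commanded pose from where the row before left it, along the tool's axes as they then stand; what a row does not reach is not made up. A row lasts 1/12 s, in which the tool goes at most 41.7 mm and 7.16 degrees, less where a joint would pass 70% of its speed; a pose out of reach is approached as far as the arm can. A call with a gripper value outside its range is refused whole. The fingers move at their own pace and stop on an object; FORCE is the grip in N (left out, the last holds). Time passes only in rows, so rows that do not move let the fingers close. It gives the time, the measured TCP pose, the force, the opening and the grip force at its end, in the units of the state.
- r.read_state(): the state, without advancing time (a new reading comes with each control period).
- grab_frame(name): name is "scene" or "side" or "wrist"; returns (picture, depth): 420x560x3 uint8, red, green, blue; 420x560 float32, m along the optical axis (not along the pixel's ray), 0 where there is no reading.
- get_calibration(name): a dict with "fov_y" (degrees; the focal length in pixels is half the picture's height over the tangent of half this angle, whatever the lens; pixels are square), "cx", "cy" (the principal point, pixels), "R" (3x3) and "t" (3): a world point X has camera coordinates R X + t. Camera axes: x right, y down, z forward; pixel columns grow to the right and rows downward; lengths in m; the calibration is good to about 2 mm. A picture is of the moment at which its call begins: read the wrist's pose just before it. get_calibration takes no time and is no camera call; for the wrist camera it gives the pose at the moment of the call.
- workorder.sign_off(): hands the job in; it is judged then, once.
The state is a dict: "clock": time; "joints": joint angles; "joint_vel": joint speeds; "effort": joint torques, N m; "tool_pos": TCP position; "orientation": TCP orientation; "force": force on the tool from outside, world axes, zero at the start; "ft_torque": the same for the moment, N m; "finger_gap": finger opening in m; "finger_force": force on a finger pad.
Only numpy, scipy, OpenCV 4.12 (cv2) and the standard library are available. Lean on these libraries where they do the work, as an engineer would, in place of code of your own. Each camera call takes 0.05 s, during which the arm holds its last target. There are 200 camera calls.

## Task

Close the open two-eared steel canister over the small tin nested in it, using the one lid that is both as wide as the canister and tall enough to cover the tin. Lower the lid fully home with its grip plate in line with the two small lugs on the neck (across the ears), then give it a quarter turn, either way, so that the plate points at the two ears. Let go, leaving the canister upright with the tin still inside; never tip it over.

Things in the scene. Friction and masses are not known exactly. Their poses are not given: they have to be found in the camera images.
- canister: Loose open steel canister with a heavy foot, 1.3 kg, the lower shell: round body 108 mm across, 60 mm high to its flat shoulder, with a narrower neck above. Two ears (bar loops 42 mm up, reaching 78 mm from the axis) on its +y and -y sides, two small brass lugs on the neck on its +x and -x sides. Origin: centre of the underside, on the table; z up. Stays put while the lid turns unless pressed hard.
- seat (a point): Point on the canister's axis at shoulder height, 60 mm above its underside, same axes; the lid's lower edge rests at this height when home. Neck: 76 mm across up to 17 mm above this, tapering to 60 mm at 33 mm, so it centres the lid. Lugs: 14 mm wide, tips 48 mm from the axis, 9 to 15 mm above this. Home, lid_grip is 80 mm above this; 95 mm if the lid sits on the lugs.
- lid_grip (a point): Matching lid, 0.25 kg, loose, open side down: steel shell 106 mm wide, 62 mm high, on top an upright grip plate 64 mm long (x), 12 thick (y), 36 high. Point: on the axis, 80 mm above the lower edge (plate spans 62 to 98). Inner rim of 84 mm bore, gaps at +x and -x pass the lugs if the plate is within 20 deg of them. Same after half a turn. Other lids: 76 mm wide, or 22 mm high.
- inner_mid (a point): The smaller closed tin nested in the canister, loose: 45 mm across, 105 mm high with its small brass knob, standing on the canister's floor (5 mm above its underside), so that its knob shows 17 mm above the neck. It need not be touched. This point is its centre, half-way up; z up.
There are look-alikes about, which are no part of the job. Leave any orange look-alike of the part that bears inner_mid alone.

How it is judged:
By the outcome, as a careful person would: the job done as asked, in the order asked, and still so for the second after the job is handed in, with the robot touching nothing.
It also fails if it takes over 40 s, if anything falls off the work surface, if the arm or the gripper's body presses on something with over 40 N, if the wrist force passes 120 N, or if a joint passes its speed limit or range.

## Working session

There is one attempt and no reset: what is moved stays moved. The work goes in short steps, Python scripts to look and compute and a shell command to move; the robot and the scene stay as the last step left them, time stands still between calls to the robot, and variables do not carry over. Pictures are saved under pics/ and viewed, at most 10 in all, crops included, and the job is handed in when it is done.

```bash
mkdir -p pics
cat > h.py <<'E'
import numpy as np,cv2
from workcell import r,grab_frame,get_calibration
def cloud(n):
    im,d=grab_frame(n);c=get_calibration(n);f=im.shape[0]/2/np.tan(np.radians(c['fov_y'])/2)
    v,u=np.mgrid[:im.shape[0],:im.shape[1]]
    P=np.dstack([(u-c['cx'])/f*d,(v-c['cy'])/f*d,d])-np.array(c['t'])
    P=P@np.array(c['R']); P[d==0]=np.nan
    return im,d,P
E
python3 - <<'E'
from h import *
for n in("scene","side"):
    im,d,P=cloud(n);np.savez(n,im=im,d=d,P=P);cv2.imwrite(f"pics/{n}0.png",im[:,:,::-1])
    print(n,(d==0).mean(),-np.array(get_calibration(n)['R']).T@get_calibration(n)['t'])
print(r.read_state(),r.grip_depth)
E
```

```text
scene 0.004000850340136054 [ 1.09662398 -0.43333531  0.90291651]
side 0.003903061224489796 [ 0.18623069 -0.41723795  0.71493742]
{'clock': 0.1, 'joints': array([ 9.83002978e-01,  3.42610591e-01,  1.52492186e+00,  1.48129762e-05,
        1.27540491e+00, -1.46016594e-01]), 'joint_vel': array([ 5.30326313e-05, -1.41834470e-03, -2.83295342e-03,  1.40562013e-04,
        1.11741614e-03, -2.78412631e-03]), 'effort': array([ 9.01067688e-04, -4.32002771e+01, -2.44698143e+01,  7.18910736e-02,
        5.25475480e-02, -2.54363391e-05]), 'tool_pos': array([0.22424107, 0.47429759, 0.22613637]), 'orientation': array([-2.47804457e-04,  2.19098561e-01,  9.75702500e-01, -6.25060723e-04]), 'force': array([-0.07347894, -0.75890334, -0.9125721 ]), 'ft_torque': array([-0.09891367, -0.01812266, -0.0460293 ]), 'finger_force': 0.0, 'finger_gap': 0.09159315646341655} 0.0188
```

View pics/scene0.png

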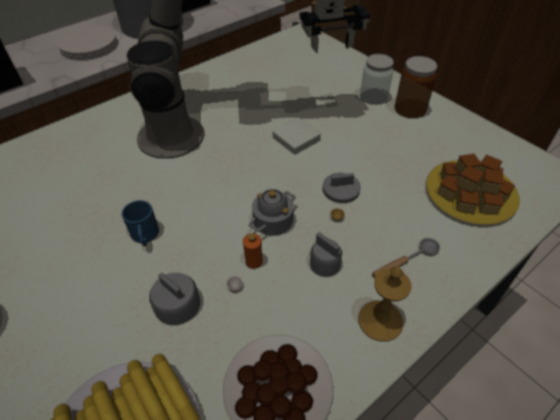

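View pics/side0.png

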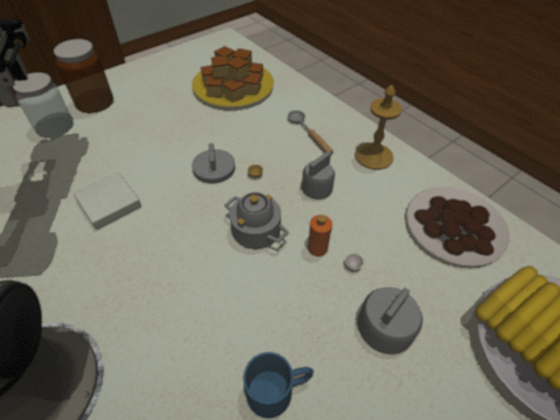

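The scene view shows the canister at (273,210) with ears at (292,198) and (257,232), and the orange decoy at (253,250). The wide tall lid is at (175,298). The narrow lid is at (325,253) and the flat one at (342,187). In the side view the canister is at (255,220) with ears at (235,205) and (278,238), and the lid is at (390,318).

Run:
```python
from h import *
def circ(X):
    A=np.c_[2*X,np.ones(len(X))];s=np.linalg.lstsq(A,(X**2).sum(1),rcond=None)[0];return s[:2],np.sqrt(s[2]+s[:2]@s[:2])
B={'scene':dict(lid=(140,265,205,330),can=(240,180,305,245)),'side':dict(lid=(350,280,430,355),can=(215,180,300,255))}
for n in B:
    z=np.load(n+'.npz');P=z['P'];im=z['im'].astype(int)
    for k,(a,b,c,d) in B[n].items():
        Q=P[b:d,a:c].reshape(-1,3);C=im[b:d,a:c].reshape(-1,3);T=Q[np.abs(Q[:,2])<.012];print(n,k,'table',np.median(T[:,2]))
        if k=='lid':
            T=Q[(Q[:,2]>.055)&(Q[:,2]<.068)][:,:2].astype(np.float32);print(' top',len(T),cv2.minEnclosingCircle(T),'ztop',np.nanmedian(Q[(Q[:,2]>.055)&(Q[:,2]<.068)][:,2]))
            G=Q[(Q[:,2]>.085)];print(' plate',len(G),cv2.minAreaRect(G[:,:2].astype(np.float32)),np.nanmax(Q[:,2]),G[:,:2].mean(0))
        else:
            m=(Q[:,2]>.055)&(Q[:,2]<.065);T=Q[m][:,:2].astype(np.float32);print(' shoulder',len(T),cv2.minEnclosingCircle(T))
            c0=np.array(cv2.minEnclosingCircle(T)[0])
            K=Q[Q[:,2]>.095];print(' knob',len(K),K.mean(0),np.nanmax(Q[:,2]))
            N=Q[(Q[:,2]>.08)&(Q[:,2]<.094)];print(' tin/neck',len(N),N.mean(0),cv2.minEnclosingCircle(N[:,:2].astype(np.float32)))
            rr=np.linalg.norm(Q[:,:2]-c0,axis=1);E=Q[(rr>.060)&(rr<.085)&(Q[:,2]>.03)&(Q[:,2]<.055)]
            an=np.arctan2(*(E[:,:2]-c0).T[::-1]);print(' ears',len(E),'axis ang',np.degrees(np.angle(np.exp(2j*an).mean())/2))
            for s in(1,-1):
                h=s*np.cos(an-np.angle(np.exp(2j*an).mean())/2)>0;print('  ',h.sum(),E[h].mean(0))
            br=(C[:,0]-C[:,2]>35)&(C[:,0]>90)&(Q[:,2]>.06)&(Q[:,2]<.085);L=Q[br];print(' brass',len(L),L.mean(0) if len(L) else 0,'range',L.min(0) if len(L) else 0,L.max(0) if len(L) else 0)
```

```text
scene lid table -0.0006459729806954167
 top 1157 ((0.5436802506446838, -0.2991909682750702), 0.050547804683446884) ztop 0.061070939484468
 plate 179 ((0.5425042510032654, -0.29884323477745056), (0.06413636356592178, 0.012914241291582584), 9.667949676513672) 0.09980618665208388 [ 0.54451749 -0.29976528]
scene can table -0.0009071227261186975
 shoulder 451 ((0.48765984177589417, 0.02806607261300087), 0.055299364030361176)
 knob 102 [ 0.52491869 -0.03015074  0.10277139] 0.11086084659114738
 tin/neck 507 [ 0.51280946 -0.00886998  0.08838782] ((0.5130716562271118, -0.027222681790590286), 0.09523919224739075)
 ears 120 axis ang -79.12821267411734
   73 [ 0.50245864 -0.04061952  0.04385713]
   47 [0.47650574 0.09812932 0.04364702]
 brass 19 [ 0.51580284 -0.02067696  0.07841689] range [ 0.4425222  -0.11040473  0.0709614 ] [0.57631258 0.04184176 0.08484687]
side lid table 0.00018237789010909378
 top 2095 ((0.5407147407531738, -0.29799920320510864), 0.05076276883482933) ztop 0.06193303428689211
 plate 285 ((0.5410025119781494, -0.29815545678138733), (0.06336595118045807, 0.01197543740272522), 9.892462730407715) 0.10050869170292175 [ 0.5378134  -0.29906389]
side can table 0.0005464411231858533
 shoulder 719 ((0.48633986711502075, 0.02907564677298069), 0.0550045445561409)
 knob 122 [0.48330179 0.02755239 0.10201524] 0.11134898787956476
 tin/neck 543 [0.48024618 0.01928026 0.08882213] ((0.48633310198783875, 0.027521610260009766), 0.03668786957859993)
 ears 178 axis ang -79.08118657132802
   102 [ 0.49765387 -0.03976484  0.04529426]
   76 [0.47067113 0.09750797 0.0455535 ]
 brass 49 [0.47494199 0.02627966 0.07541573] range [0.43952044 0.01478865 0.07237325] [0.53575813 0.04430505 0.07748265]
```

```bash
python3 -m handwheel '[[[0,0,0],[0,0,-0.1225],0],[[0,0,0],[0,0,-0.1225],0],[[0,0,0],[0,0,-0.1225],0],[[0,0,0],[0,0,-0.1225],0],[[0,0,0],[0,0,-0.1225],0],[[-7.5,-34,0],[0,0,0],0],[[-7.5,-34,0],[0,0,0],0],[[-7.5,-34,0],[0,0,0],0],[[-7.5,-34,0],[0,0,0],0],[[-7.5,-34,0],[0,0,0],0],[[-7.5,-34,0],[0,0,0],0],[[-7.5,-34,0],[0,0,0],0]]' 30
python3 -m handwheel '[[[-7.5,-34,0],[0,0,0],0],[[-7.5,-34,0],[0,0,0],0],[[-7.5,-34,0],[0,0,0],0],[[-7.5,-34,0],[0,0,0],0],[[-7.5,-34,0],[0,0,0],0],[[-7.5,-34,0],[0,0,0],0],[[-7.5,-34,0],[0,0,0],0],[[-7.5,-34,0],[0,0,0],0],[[-7.5,-34,0],[0,0,0],0],[[-7.5,-34,0],[0,0,0],0],[[-7.5,-34,0],[0,0,0],0],[[-7.5,-34,0],[0,0,0],0]]'
cat > s.py <<'E'
import sys
from h import *
from scipy.spatial.transform import Rotation as R
s=r.read_state();q=s['orientation'];M=R.from_quat([*q[1:],q[0]]).as_matrix();np.set_printoptions(precision=4,suppress=True)
print(s['clock'],s['tool_pos'],'F',s['force'],'gap',s['finger_gap'],s['finger_force'],'j',s['joints'])
print('yang',np.degrees(np.arctan2(M[1,1],M[0,1])),'zax',M[:,2])
if len(sys.argv)>1: print('shift mm',1000*M.T@(np.array(eval(sys.argv[1]))-s['tool_pos']))
E
python3 s.py '(.542,-.2985,.066)'
```

```text
clock: 1.1
tool_pos: [0.3166, 0.2474, 0.2266]
orientation: [-0.0, -0.085, 0.996, -0.0]
force: [0.9, 0.6, -0.2]
finger_gap: 0.0916
finger_force: 0.0
clock: 2.1
tool_pos: [0.4747, -0.1395, 0.2264]
orientation: [-0.0, -0.085, 0.996, 0.0]
force: [0.7, 0.3, -0.1]
finger_gap: 0.0918
finger_force: 0.0
2.1 [ 0.4747 -0.1395  0.2264] F [ 0.6746  0.2833 -0.0916] gap 0.09180413687450846 0.0 j [-0.441   0.2875  1.6042  0.0002  1.2506 -2.1822]
yang 99.75900492177908 zax [-0.0005  0.0005 -1.    ]
shift mm [ -39.3966 -168.1948  160.2748]
```

```bash
python3 -m handwheel '[[[-6.6,-28,5],[0,0,0],0],[[-6.6,-28,5],[0,0,0],0],[[-6.6,-28,5],[0,0,0],0],[[-6.6,-28,5],[0,0,0],0],[[-6.6,-28,5],[0,0,0],0],[[-6.4,-28,5],[0,0,0],0],[[0,0,0],[0,0,0],0],[[0,0,0],[0,0,0],0]]'
python3 - <<'E'
from h import *
im,d,P=cloud('wrist');cv2.imwrite('pics/w1.png',im[:,:,::-1]);Q=P.reshape(-1,3)
near=np.linalg.norm(Q[:,:2]-[.542,-.2985],axis=1)<.07
for lo,hi in((.055,.068),(.09,.106)):
    T=Q[near&(Q[:,2]>lo)&(Q[:,2]<hi)];print(len(T),cv2.minAreaRect(T[:,:2].astype(np.float32)),cv2.minEnclosingCircle(T[:,:2].astype(np.float32)),np.median(T[:,2]))
E
python3 s.py '(.542,-.2985,.066)'
```

```text
clock: 2.77
tool_pos: [0.5416, -0.2975, 0.1951]
orientation: [-0.001, -0.084, 0.996, 0.001]
force: [-0.2, -0.4, 0.5]
finger_gap: 0.092
finger_force: 0.0
6051 ((0.5419394969940186, -0.29749926924705505), (0.10034384578466415, 0.09998656064271927), 12.088234901428223) ((0.5422178506851196, -0.2976490259170532), 0.05069141462445259) 0.06191573860023713
853 ((0.5421224236488342, -0.29805561900138855), (0.06328778713941574, 0.011223803274333477), 9.903396606445312) ((0.5420727729797363, -0.2974545955657959), 0.031841427087783813) 0.09763632886946678
2.8167 [ 0.5415 -0.2965  0.1957] F [0.1621 0.4837 0.1261] gap 0.09179374946712138 0.0 j [-0.6252  0.5371  1.2979  0.0004  1.3088 -2.366 ]
yang 99.73576698889073 zax [-0.0016  0.0016 -1.    ]
shift mm [ -0.3169  -2.3346 129.7328]
```

View pics/w1.png

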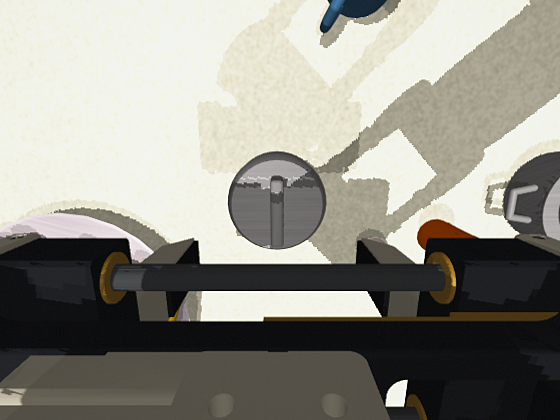

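The wrist view shows the lid at (277,200) with its plate vertical in the picture, lying midway between the fingers.

```bash
python3 -m handwheel '[[[-0.3,-1,25],[0,0,0],0],[[0,0,30],[0,0,0],0],[[0,0,30],[0,0,0],0],[[0,0,25],[0,0,0],0],[[0,0,12],[0,0,0],0],[[0,0,7],[0,0,0],0],[[0,0,0],[0,0,0],0],[[0,0,0],[0,0,0],255],[[0,0,0],[0,0,0],255],[[0,0,0],[0,0,0],255],[[0,0,0],[0,0,0],255],[[0,0,0],[0,0,0],255]]' 40
python3 -m handwheel '[[[0,0,0],[0,0,0],255],[[0,0,0],[0,0,0],255],[[0,0,0],[0,0,0],255]]'
```

```text
clock: 3.82
tool_pos: [0.5428, -0.2978, 0.0685]
orientation: [0.001, -0.085, 0.996, -0.0]
force: [-0.0, -0.9, -0.7]
finger_gap: 0.063
finger_force: 0.0
clock: 4.07
tool_pos: [0.5425, -0.2976, 0.0678]
orientation: [0.0, -0.085, 0.996, 0.0]
force: [-0.2, -2.0, -0.2]
finger_gap: 0.0431
finger_force: 0.0
```

```bash
python3 -m handwheel '[[[0,0,1],[0,0,0],255],[[0,0,0],[0,0,0],255],[[0,0,0],[0,0,0],255],[[0,0,0],[0,0,0],255],[[0,0,0],[0,0,0],255],[[0,0,0],[0,0,0],255],[[0,0,0],[0,0,0],255],[[0,0,0],[0,0,0],255]]'
python3 s.py
```

```text
clock: 4.73
tool_pos: [0.5424, -0.2975, 0.0665]
orientation: [-0.0, -0.085, 0.996, 0.0]
force: [0.1, -0.1, -1.8]
finger_gap: 0.0121
finger_force: 40.0
4.7333 [ 0.5424 -0.2975  0.0665] F [ 0.0609 -0.1458 -1.8193] gap 0.012077308732926728 39.99864935874939 j [-0.6256  0.6668  1.4473  0.0001  1.0278 -2.3671]
yang 99.77950812546167 zax [-0.0002  0.0002 -1.    ]
```

```bash
python3 -m handwheel '[[[0,0,-10],[0,0,0],255],[[0,0,-25],[0,0,0],255],[[0,0,-35],[0,0,0],255],[[0,0,-35],[0,0,0],255],[[0,0,-25],[0,0,0],255],[[0,20,-10],[0,0,0],255],[[0,35,0],[0,0,-0.02],255],[[0,40,0],[0,0,0],255],[[0,40,0],[0,0,0],255],[[0,40,0],[0,0,0],255],[[0,30,0],[0,0,0],255],[[0,15,0],[0,0,0],255]]'
python3 -m handwheel '[[[0,0,0],[0,0,0],255],[[0,0,0],[0,0,0],255]]'
python3 - <<'E'
from h import *
im,d,P=cloud('wrist');np.savez('w2',im=im,P=P);cv2.imwrite('pics/w2.png',im[:,:,::-1]);Q=P.reshape(-1,3)
c0=np.array([.487,.0287]);rr=np.linalg.norm(Q[:,:2]-c0,axis=1)
for lo,hi,R in((.055,.065,.06),(.072,.094,.045),(.095,.115,.04)):
    T=Q[(rr<R)&(Q[:,2]>lo)&(Q[:,2]<hi)];print(len(T),cv2.minEnclosingCircle(T[:,:2].astype(np.float32)) if len(T) else 0)
E=Q[(rr>.058)&(rr<.085)&(Q[:,2]>.03)&(Q[:,2]<.055)];an=np.arctan2(*(E[:,:2]-c0).T[::-1])
for s in(1,-1):
    h=s*np.sin(an)>0;print(h.sum(),E[h].mean(0))
E
python3 s.py '(.487,.0287,.1965)'
```

```text
clock: 5.73
tool_pos: [0.5005, -0.0777, 0.2076]
orientation: [-0.0, -0.096, 0.995, 0.001]
force: [0.6, 0.2, -2.1]
finger_gap: 0.0121
finger_force: 40.0
clock: 5.9
tool_pos: [0.5019, -0.0808, 0.2075]
orientation: [0.0, -0.096, 0.995, -0.0]
force: [-0.2, -0.8, -2.9]
finger_gap: 0.012
finger_force: 40.0
1865 ((0.48799026012420654, 0.028091249987483025), 0.054445743560791016)
3092 ((0.4826686680316925, 0.026777422055602074), 0.04045998305082321)
325 ((0.4870609939098358, 0.02596339024603367), 0.011512775905430317)
350 [0.47329167 0.09590107 0.04422488]
0 [nan nan nan]
5.95 [ 0.5021 -0.0817  0.2073] F [ 0.2274 -0.3655 -2.4503] gap 0.01178095443176604 39.99839723110199 j [-0.3118  0.3286  1.6003 -0.0003  1.2115 -2.0738]
yang 100.96065483671211 zax [ 0.001  -0.0006 -1.    ]
shift mm [ -6.1351 111.2432  10.7485]<stdin>:8: RuntimeWarning: Mean of empty slice.
  ret = um.true_divide(
```

View pics/w2.png

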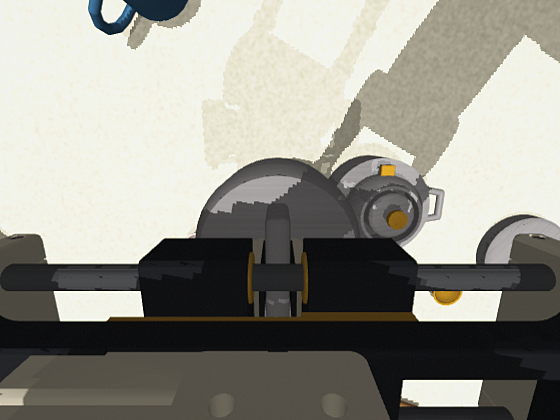

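```bash
python3 -m handwheel '[[[-1,20,0],[0,0,0],255],[[-1.5,35,0],[0,0,0],255],[[-1.5,30,0],[0,0,0],255],[[-1.1,20,0],[0,0,0],255],[[-1,6,0],[0,0,0],255],[[0,0,0],[0,0,0],255],[[0,0,0],[0,0,0],255],[[0,0,0],[0,0,0],255]]'
python3 s.py '(.487,.0284,.1615)'
```

```text
clock: 6.62
tool_pos: [0.4873, 0.0273, 0.2067]
orientation: [0.0, -0.094, 0.996, -0.0]
force: [-0.1, 0.0, -2.2]
finger_gap: 0.0117
finger_force: 40.0
6.6167 [0.4873 0.0273 0.2067] F [-0.0894  0.0492 -2.2488] gap 0.011733783987974757 39.998432993888855 j [-0.101   0.2927  1.6546 -0.0005  1.1941 -1.8608]
yang 100.84153123249064 zax [ 0.0002 -0.0005 -1.    ]
shift mm [ 0.0676  1.1782 45.1841]
```

```bash
python3 -m handwheel '[[[0,1,10],[0,0,0],255],[[0,0,15],[0,0,0],255],[[0,0,12],[0,0,0],255],[[0,0,8],[0,0,0],255],[[0,0,0],[0,0,0],255],[[0,0,0],[0,0,0],255],[[0,0,0],[0,0,0],255]]'
python3 s.py '(.487,.0284,.1265)'
python3 - <<'E'
from h import *
for n in('scene','side'):
    im,d,P=cloud(n);v,u=(210,265) if n=='scene' else (210,255)
    cv2.imwrite(f'pics/{n}3.png',cv2.resize(im[v-90:v+60,u-80:u+80,::-1],None,fx=3,fy=3,interpolation=3))
E
```

```text
clock: 7.2
tool_pos: [0.4872, 0.0293, 0.1623]
orientation: [0.001, -0.095, 0.995, -0.0]
force: [0.4, 1.4, -1.9]
finger_gap: 0.0118
finger_force: 40.0
7.2 [0.4872 0.0293 0.1623] F [ 0.3907  1.3862 -1.8832] gap 0.011817290994247118 39.99850630760193 j [-0.0972  0.3397  1.7213 -0.      1.0794 -1.858 ]
yang 100.89014430681645 zax [ 0.0011 -0.0001 -1.    ]
shift mm [ 0.3791 -0.7975 35.8299]
```

View pics/side3.png

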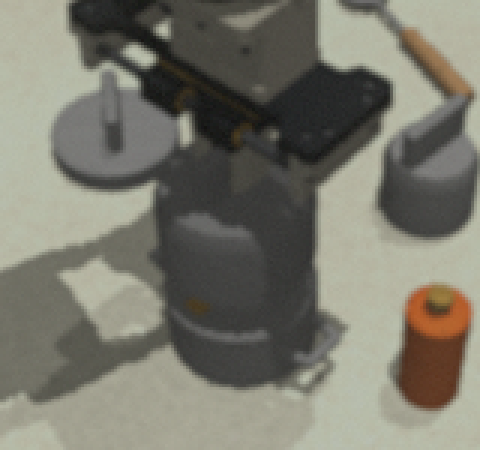

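The side crop shows the lid above the neck and coaxial with the canister, with a lug visible below its edge at (197,305). I'll keep lowering.

```bash
python3 -m handwheel '[[[0,-0.5,5],[0,0,0],255],[[0,0,5],[0,0,0],255],[[0,0,5],[0,0,0],255],[[0,0,3],[0,0,0],255],[[0,0,0],[0,0,0],255]]'
python3 -m handwheel '[[[0,0,3],[0,0,0],255],[[0,0,3],[0,0,0],255],[[0,0,3],[0,0,0],255],[[0,0,3],[0,0,0],255],[[0,0,0],[0,0,0],255],[[0,0,0],[0,0,0],255]]'
python3 s.py '(.487,.0284,.1265)'
```

```text
clock: 7.72
tool_pos: [0.4861, 0.0294, 0.1427]
orientation: [-0.001, -0.095, 0.995, 0.0]
force: [0.9, -0.5, -3.1]
finger_gap: 0.0116
finger_force: 40.0
clock: 8.22
tool_pos: [0.4866, 0.0293, 0.1315]
orientation: [-0.0, -0.095, 0.995, 0.0]
force: [-0.7, 0.7, -2.2]
finger_gap: 0.0118
finger_force: 40.0
8.2167 [0.4866 0.0293 0.1315] F [-0.7405  0.6729 -2.2442] gap 0.01177474512148804 39.99851882457733 j [-0.0973  0.3781  1.7618  0.0001  1.0021 -1.8589]
yang 100.9289972125874 zax [-0.0004  0.0001 -1.    ]
shift mm [-0.2263 -0.9478  5.0352]
```

Past the lugs with no contact. Now the last 5 mm.

```bash
python3 -m handwheel '[[[0,-0.3,2],[0,0,0],255],[[0,-0.3,1.5],[0,0,0],255],[[0,0,1],[0,0,0],255],[[0,0,0.5],[0,0,0],255],[[0,0,0],[0,0,0],255],[[0,0,0],[0,0,0],255]]'
python3 s.py '(.487,.0284,.1265)'
```

```text
clock: 8.72
tool_pos: [0.4868, 0.0287, 0.1268]
orientation: [0.0, -0.095, 0.995, 0.0]
force: [0.1, -0.5, -2.1]
finger_gap: 0.0117
finger_force: 40.0
8.7167 [0.4868 0.0287 0.1268] F [ 0.138  -0.4639 -2.0874] gap 0.011679220026737672 39.99857783317566 j [-0.0985  0.3845  1.7675  0.0001  0.9895 -1.8601]
yang 100.92837579047857 zax [ 0.0001  0.0001 -1.    ]
shift mm [-0.111  -0.3179  0.2627]
```

```bash
python3 -m handwheel '[[[0,0,0.5],[0,0,0],255],[[0,0,0],[0,0,0],255],[[0,0,0],[0,0,0],255]]'; python3 -m handwheel '[[[0,0,0.4],[0,0,0],255],[[0,0,0],[0,0,0],255],[[0,0,0],[0,0,0],255]]'
```

```text
clock: 8.97
tool_pos: [0.487, 0.0286, 0.1265]
orientation: [0.0, -0.095, 0.995, -0.0]
force: [-0.0, -0.3, 0.5]
finger_gap: 0.0122
finger_force: 40.0
clock: 9.22
tool_pos: [0.487, 0.0286, 0.1265]
orientation: [0.0, -0.095, 0.995, -0.0]
force: [-2.4, 0.6, 4.8]
finger_gap: 0.0113
finger_force: 40.0
```

Home at z 0.1265 with about 7 N of contact. Now the quarter turn, tool z positive so that joint 6 unwinds.

```bash
python3 -m handwheel '[[[0,0,-0.4],[0,0,0.03],255],[[0,0,0],[0,0,0.07],255],[[0,0,0],[0,0,0.09],255],[[0,0,0],[0,0,0.09],255],[[0,0,0],[0,0,0.09],255],[[0,0,0],[0,0,0.09],255],[[0,0,0],[0,0,0.09],255],[[0,0,0],[0,0,0.09],255],[[0,0,0],[0,0,0.09],255]]'
python3 s.py; python3 -m handwheel '[[[0,0,0],[0,0,0.09],255],[[0,0,0],[0,0,0.09],255],[[0,0,0],[0,0,0.09],255],[[0,0,0],[0,0,0.09],255],[[0,0,0],[0,0,0.09],255],[[0,0,0],[0,0,0.09],255],[[0,0,0],[0,0,0.09],255],[[0,0,0],[0,0,0.09],255],[[0,0,0],[0,0,0.07],255],[[0,0,0],[0,0,0.05],255],[[0,0,0],[0,0,0],255],[[0,0,0],[0,0,0],255]]'
python3 s.py
python3 - <<'E'
from h import *
im,d,P=cloud('side');v,u=210,255
cv2.imwrite('pics/side4.png',cv2.resize(im[v-90:v+60,u-80:u+80,::-1],None,fx=3,fy=3,interpolation=3))
c0=np.array([.487,.0285]);Q=P.reshape(-1,3);rr=np.linalg.norm(Q[:,:2]-c0,axis=1)
E=Q[(rr>.060)&(rr<.085)&(Q[:,2]>.03)&(Q[:,2]<.052)]
for s in(1,-1):
    h=s*(E[:,1]-c0[1])>0;m=E[h].mean(0);print(h.sum(),m,np.degrees(np.arctan2(m[1]-c0[1],m[0]-c0[0])))
E
```

```text
clock: 9.97
tool_pos: [0.4871, 0.0287, 0.1265]
orientation: [0.0, 0.268, 0.963, 0.0]
force: [-0.2, 0.6, 1.0]
finger_gap: 0.0122
finger_force: 40.0
9.9667 [0.4871 0.0287 0.1265] F [-0.1712  0.5937  1.0006] gap 0.012238804047834303 39.99852776527405 j [-0.0984  0.385   1.7678  0.0001  0.9879 -1.1258]
yang 58.85956581232909 zax [ 0.0009  0.     -1.    ]
clock: 10.97
tool_pos: [0.4872, 0.0287, 0.1264]
orientation: [0.0, 0.636, 0.772, 0.0]
force: [0.0, 0.5, 1.4]
finger_gap: 0.012
finger_force: 40.0
10.9667 [0.4872 0.0287 0.1264] F [0.0215 0.5413 1.4416] gap 0.011991386742550484 40.007906556129456 j [-0.0985  0.3851  1.7677  0.0002  0.9879 -0.2915]
yang 11.047337431999631 zax [ 0.0009  0.0001 -1.    ]
21 [0.45863788 0.0958776  0.04599248] 112.82831050573833
100 [ 0.4980237  -0.04011874  0.04522536] -80.87333591881392
```

View pics/side4.png

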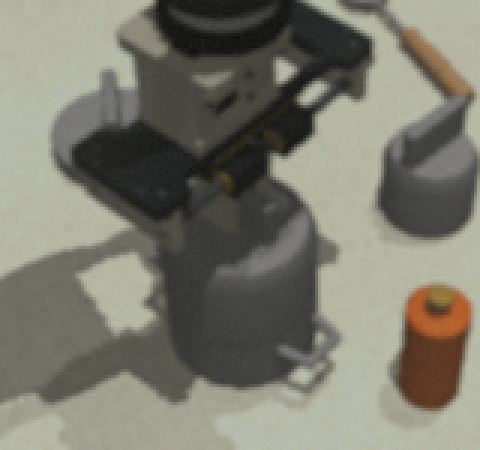

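The lid sits flush with the turn complete. The ear at (310,345) has not moved. Release and retreat.

```bash
python3 -m handwheel '[[[0,0,0],[0,0,0],100],[[0,0,0],[0,0,0],100],[[0,0,0],[0,0,0],100],[[0,0,0],[0,0,0],100],[[0,0,0],[0,0,0],100],[[0,0,0],[0,0,0],100],[[0,0,-10],[0,0,0],100],[[0,0,-30],[0,0,0],100],[[0,0,-35],[0,0,0],100],[[0,0,-35],[0,0,0],100],[[0,0,-20],[0,0,0],100],[[0,0,0],[0,0,0],100]]'
python3 -m handwheel '[[[-15,0,-5],[0,0,0],100],[[-35,0,0],[0,0,0],100],[[-40,0,0],[0,0,0],100],[[-30,0,0],[0,0,0],100],[[0,0,0],[0,0,0],100],[[0,0,0],[0,0,0],100]]'
python3 - <<'E'
from h import *
for n in('side','scene'):
    im,d,P=cloud(n);v,u=(210,255) if n=='side' else (200,270)
    cv2.imwrite(f'pics/{n}5.png',cv2.resize(im[v-90:v+60,u-80:u+80,::-1],None,fx=3,fy=3,interpolation=3))
    Q=P[v-90:v+60,u-80:u+80].reshape(-1,3);Q=Q[np.linalg.norm(Q[:,:2]-[.487,.0285],axis=1)<.085]
    for lo,hi in((.115,.128),(.147,.17)):
        T=Q[(Q[:,2]>lo)&(Q[:,2]<hi)];print(n,len(T),cv2.minAreaRect(T[:,:2].astype(np.float32)),T[:,2].max()) if len(T) else 0
    E=Q[(np.linalg.norm(Q[:,:2]-[.487,.0285],axis=1)>.06)&(Q[:,2]>.03)&(Q[:,2]<.052)]
    for s in (1,-1):
        m=E[s*(E[:,1]-.0285)>0];print(len(m),m.mean(0) if len(m) else 0)
E
python3 s.py
```

```text
clock: 12.02
tool_pos: [0.4889, 0.0285, 0.261]
orientation: [0.004, 0.636, 0.772, 0.003]
force: [1.1, 0.5, 0.4]
finger_gap: 0.0561
finger_force: 0.0
clock: 12.52
tool_pos: [0.5093, -0.0903, 0.26]
orientation: [-0.001, 0.637, 0.771, -0.0]
force: [-0.7, 0.5, 0.2]
finger_gap: 0.0559
finger_force: 0.0
side 1200 ((0.48408329486846924, 0.024926040321588516), (0.09447882324457169, 0.09998253732919693), 72.07074737548828) 0.1279623822190421
side 237 ((0.48515111207962036, 0.02726343274116516), (0.0127483569085598, 0.06324192881584167), 10.565817832946777) 0.16092124729538254
21 [0.45875493 0.09609738 0.04570409]
101 [ 0.49790762 -0.0399821   0.0451557 ]
scene 719 ((0.4877353310585022, 0.025892268866300583), (0.09689029306173325, 0.09650370478630066), 26.291349411010742) 0.12795486624049357
scene 140 ((0.48734477162361145, 0.0263170525431633), (0.013136598281562328, 0.06453616172075272), 9.679762840270996) 0.16011504096703325
14 [0.48904668 0.09995359 0.04433841]
74 [ 0.50255222 -0.04034265  0.04375217]
12.6167 [ 0.5092 -0.0885  0.2605] F [-0.8697  0.2993 -0.0458] gap 0.055846184189733035 0.0 j [-0.3207  0.303   1.4856  0.0006  1.3545 -0.5123]
yang 10.968179627000348 zax [-0.0012  0.001  -1.    ]
```

View pics/side5.png

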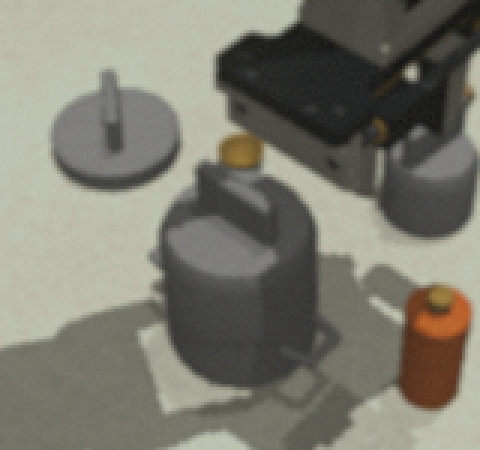

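The side crop shows the lid home and level, its plate running from (205,185) to (270,230), in line with the ears. The measured plate axis is about 100°, against ears at about 100.9°, and the plate top is at 0.160 m with the robot clear.

```bash
python3 -c "from workcell import workorder;print(workorder.sign_off())"
```

```text
the job is handed in; nothing more can be done
None
```

The job is handed in: the canister is upright and closed over the tin by the wide tall lid, fully home and turned a quarter so its plate points at the ears (within about 1°), with the gripper clear at about 12.6 s on the robot's clock.

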